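# Latch the tonometer chest and scan its label

## Robot

A 6-joint arm with a two-finger parallel gripper is mounted at the origin on the work surface. World frame = base frame: x ahead of the robot, y to its left, z up, the work surface at z = 0. Lengths are in m, angles in degrees, forces in N, time in s.
With the tool pointing down it reaches from about 0.4 to 0.825 m from the base axis. Payload 7 kg.
Tool frame: the origin (TCP) lies on the centre line of the jaws, within the pads' length; the fingertips stand 19 mm ahead of it and the grasp point (between the pads) is the TCP; z points along the fingers, y is the line along which they close (so a half turn about z gives the same grasp; the last joint's range is limited). The gripper opens to 88 mm and grips with 3 to 60 N. Pads are 19 mm wide; open, the fingers measure 130 mm over their backs; the gripper's body (78 mm by 193 mm) begins 47 mm behind the grasp point.
Start: joints at [91.736, 20.546, 0.682, 0, -70.136, -16.507], TCP at [0.172, 0.653, 0.246] pointing down, gripper open.
Joint ranges: [-176.03, 176.03], [-82.01, 121.73], [-58.28, 71.71], [-173.87, 95.51], [-174.79, -0.11], [-173.66, 173.66]. Speed limits (degrees/s): [136.94, 136.94, 172.46, 180, 180, 180].

## Interface

Orientations are given as [roll, pitch, yaw] about the fixed x, y, z axes, in that order (R = Rz(yaw) Ry(pitch) Rx(roll)).
In Python, from plant import ctrl gives the robot as it stands.
- The arm moves only by the tool move_arm, never from a script. Its argument "motion" is a list of rows, each a list of 3 entries, a list of its own where there are three numbers: the shift along the tool's x, y, z in mm, then the turn, a rotation vector about the tool's x, y, z in degrees, then the closure, from 0 (fully open) to 1 (shut). A call has 1 to 10 rows; each row is the pose to reach, as a shift and turn from the pose commanded when the call began, along the tool's axes at that moment; what a row does not reach only later rows make up. A row lasts 1/12 s, in which the tool goes at most 41.7 mm and 7.16 degrees, less where a joint would pass 70% of its speed; a pose out of reach is approached as far as the arm can. A call with a gripper value outside its range is refused whole. The fingers move at their own pace and stop on an object; the grip force is fixed at half the most. Time passes only in rows, so rows that repeat a pose let the fingers close. It gives the time, the measured TCP pose, the force, the opening and the grip force at its end, in the units of the state.
- ctrl.get_obs(): the state, without advancing time (a new reading comes with each control period).
- ctrl.snapshot(name): name is "side" or "top" or "wrist"; returns a dict with "color" (480x640x3 uint8, blue, green, red), "camera_matrix" (3x3 intrinsics, pixels), "cam_to_world" (4x4, takes a point from camera to world coordinates). Camera axes: x right, y up, looking along -z (the intrinsics and any distortion apply to the point x, -y, -z); pixel columns grow to the right and rows downward; lengths in m; the calibration is good to about 2 mm. The wrist camera is an equidistant fisheye: a pixel r from the principal point sees the ray r / f radians off the axis. A picture is of the moment at which its call begins. There is no depth.
- ctrl.close_job(): hands the job in; it is judged then, once.
The state is a dict: "clock": time; "joint_pos": joint angles; "qvel": joint speeds; "tau": joint torques, N m; "tool_pos": TCP position; "orientation": TCP orientation; "force": force on the tool from outside, world axes, zero at the start; "moment": the same for the moment, N m; "opening": finger opening in m; "gripper_force": force on a finger pad.
Only numpy, scipy, OpenCV 4.12 (cv2) and the standard library are available. Lean on these libraries where they do the work, as an engineer would, in place of code of your own. Each camera call takes 0.05 s, during which the arm holds its last target. There are 200 camera calls.

## Task

Close up the blue-lidded instrument chest for transport: push the lid gently shut without slamming it, then swing the brass hasp all the way forward so it lies flat over the catch on the white front ledge. Next pick up the orange label reader, hold it upright and still for about two seconds with its window some 5 to 10 cm straight above the barcode label on the closed lid, and stand it back upright on the middle of its black pad. Do not touch the chest with the reader, and leave the drop bottle, the jar and the lens box where they are.

Things in the scene. Friction and masses are not known exactly. Their poses are not given: they have to be found in the camera images.
- case: White instrument chest fixed to the table, 220 (x) x 240 (y) x 85 mm high; origin at the centre of its underside, z up, -x is its front. Its front 80 mm (x -110 to -30) is a solid ledge with a flat top at z 85; behind it (x -30 to 110) is an open chamber under the blue lid. Lid, hasp, label and catch move with it.
- lid (a joint): Angle of the blue lid: 0 = shut (stop), grows as it opens upward, starts at 0.5 to 1.1 rad. Plate 138 (x) x 236 (y) x 10 mm hinged along y at its rear edge, axis (mid-plane) at chest x 108, z 80; shut, its top is flush with the ledge at z 85. Stiff friction hinge, stays where it is left: 3 to 5 N near the front edge moves it.
- label (a point): Centre of the white barcode label (34 x 50 mm) on the lid's outer face, on the lid's centre line, 87 mm in front of the lid's hinge axis; moves with the lid. z points out of the label. The folded-back hasp hangs over it.
- hasp (a joint): Angle of the brass hasp to the lid: 0 = forward, flat over the catch (stop); pi/2 = upright; starts folded back over the label at 1.9 to 2.55 rad, tip at least 40 mm off the lid. Plate 72 long, 46 wide, 6 mm thick, with a 16 mm window round 36 mm from the axis, too small for fingertips. Light friction hinge (0.5 N at the tip moves it), stays where it is left, no spring or snap.
- hasp_hinge (a point): Middle of the hasp's hinge axis (along y) on the lid's front edge, centre line; 130 mm in front of the lid's axis and 4 mm above the lid's top face. With the lid shut: chest x -22, y 0, z 89 mm.
- hasp_tip (a point): Middle of the hasp's free end, 72 mm from its axis, at mid-thickness.
- catch (a point): Top of the small steel staple (12 mm wide along y, 6 mm thick, 14 mm high, fixed) on the ledge, at chest x -58 mm, y 0. It passes through the hasp's window when the hasp is down (hasp and catch do not rub) and then stands about 7 mm above the hasp.
- scanner: Orange and grey label reader, 0.1 to 0.25 kg, loose, standing upright. Origin at the centre of its underside, which is its window (looks along -z); z up. Grey head 52 (x) x 44 (y) mm, z 0 to 34; orange grip above it 38 (x) x 32 (y) mm, z 32 to 112. Height 113 mm. No trigger: holding it over the label reads it.
- pad: Black square charging pad, 100 x 100 x 6 mm, fixed to the table; origin at the centre of its underside (its top is at z = 6 mm). The reader stands on it.
- drops: Bystander: small white eye-drop bottle with a red cap, 24 mm diameter, 45 mm high, standing loose on the ledge near its -y end, about 90 mm from the centre line. Origin at the centre of its underside.
- jar: Bystander: amber jar with a black lid, 48 mm diameter, 60 mm high, loose. Origin at the centre of its underside.
- lensbox: Bystander: green lens box, 50 x 50 x 28 mm, loose. Origin at the centre of its underside.

How it is judged (in metres and radians):
On the way, in this order (a step that is already met when the one before it is completed fails the run):
1. the lid is shut (within 0.04 rad) with the hasp still back (value of joint lid below 0.04 rad and value of joint hasp above 0.5 rad), for 0.2 s.
2. with the lid shut, the hasp lies flat over the catch (within 0.10 rad) (value of joint lid below 0.04 rad and value of joint hasp below 0.1 rad), for 0.3 s.
3. chest closed, the reader is held for 1 s still (under 25 mm/s) and upright (0.2 rad), its window 30 to 130 mm above the label and within 17 mm of its centre along each of the reader's sides (all of step 2 and z of label in the frame of scanner between -0.13 and -0.03 m and x of label in the frame of scanner between -0.017 and 0.017 m and y of label in the frame of scanner between -0.017 and 0.017 m and angle between scanner's own z axis and vertical below 0.2 rad and linear speed of scanner below 0.025 m/s), for 1 s.
At the end, for the whole second after the job is handed in: The lid is shut (under 0.04 rad), the hasp flat over the catch (under 0.10 rad), the reader stands upright (within 0.08 rad) and at rest on its pad, its centre within 28 mm of the pad's centre, and the drop bottle, jar and lens box are within 20 mm of where they started (all of step 2 and horizontal distance between scanner and pad below 0.028 m and height (world z) of scanner between 0.001 and 0.012 m and angle between scanner's own z axis and vertical below 0.08 rad and linear speed of scanner below 0.02 m/s and distance of each of drops, jar, lensbox from where it was at the start of the episode below 0.02 m); the robot touches nothing.
It fails at once if the lid is slammed (closing faster than 2.5 rad/s) (velocity of joint lid below -2.5 rad/s).
It fails at once if the reader touches the chest, its lid or hasp (contact force between scanner and case above 1 N).
It fails at once if the drop bottle is pushed more than 20 mm away or tipped over (distance of drops from where it was at the start of the episode above 0.02 m or angle between drops's own z axis and vertical above 0.5 rad).
It fails at once if the jar is pushed more than 20 mm away or tipped over (distance of jar from where it was at the start of the episode above 0.02 m or angle between jar's own z axis and vertical above 0.5 rad).
It fails at once if the lens box is pushed more than 20 mm away or tipped over (distance of lensbox from where it was at the start of the episode above 0.02 m or angle between lensbox's own z axis and vertical above 0.5 rad).
It also fails if it takes over 72 s, if anything falls off the work surface, if the arm or the gripper's body presses on something with over 40 N, if the wrist force passes 120 N, or if a joint passes its speed limit or range.

## Working session

There is one attempt and no reset: what is moved stays moved. The work goes in short steps, Python scripts to look and compute and a tool call to move; the robot and the scene stay as the last step left them, time stands still between calls to the robot, and variables do not carry over. Pictures are saved under pics/ and viewed, at most 10 in all, crops included, and the job is handed in when it is done.

Besides the shell and the picture viewer there is one more tool, called after "Request:" by a JSON object that holds its "method" and its "body", one argument or row to a line. move_arm: Moves the arm, as the interface text tells. Its arguments: {"type":"object","properties":{"motion":{"type":"array"}},"required":["motion"]}

```bash
mkdir -p pics; ls
python3 - <<'E'
from plant import ctrl
import cv2,pickle
d={}
for n in("top","side"):
    s=ctrl.snapshot(n);d[n]=s;cv2.imwrite(f"pics/{n}0.png",s["color"]);print(n,s["camera_matrix"].round(1).tolist(),s["cam_to_world"].round(3).tolist())
pickle.dump(d,open("s0.pkl","wb"));print(ctrl.get_obs())
E
```

```text
pics
top [[578.5, 0.0, 321.0], [0.0, 578.5, 239.3], [0.0, 0.0, 1.0]] [[-0.002, 0.981, -0.192, 0.322], [-1.0, -0.002, -0.001, -0.024], [-0.001, 0.192, 0.981, 1.249], [0.0, 0.0, 0.0, 1.0]]
side [[434.9, 0.0, 319.2], [0.0, 434.9, 228.9], [0.0, 0.0, 1.0]] [[-0.917, 0.231, -0.326, 0.25], [-0.399, -0.49, 0.775, 0.703], [0.019, 0.84, 0.542, 0.599], [0.0, 0.0, 0.0, 1.0]]
{'clock': 0.1, 'joint_pos': array([ 9.17377162e+01,  2.05872975e+01,  6.38682512e-01, -1.71304082e-02,
       -7.01366642e+01, -1.65075598e+01]), 'qvel': array([ 0.01430689, -0.15568187,  0.15129428,  0.09189479, -0.08886739,
       -0.00487772]), 'tau': array([-9.81662524e-04, -5.84165955e+01,  2.93752903e+01,  7.01545671e+00,
        1.01550415e-02, -6.05076070e-05]), 'tool_pos': array([0.171998  , 0.65228834, 0.24471606]), 'orientation': array([ 1.79913660e+02, -8.79276898e-03, -1.47756695e+01]), 'force': array([ 0.45433009, -0.38004404,  0.08328096]), 'moment': array([-0.01154539, -0.03937759, -0.0049521 ]), 'gripper_force': 0.0, 'opening': 0.08740146250027608}
```

View pics/top0.png

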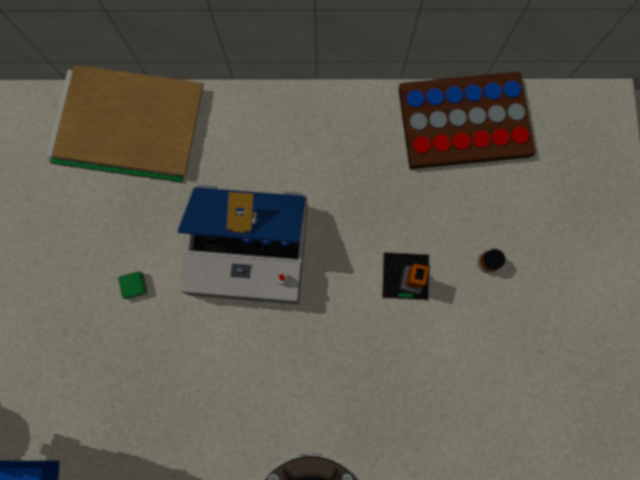

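View pics/side0.png

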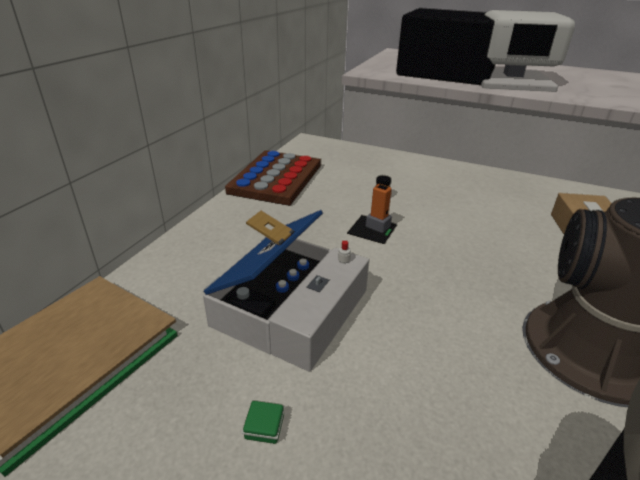

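The top view shows the chest with its ledge at about (182–300, 252–300), hasp at (240,212), catch at (240,270), bottle at (282,279), reader at (414,277), pad at (406,276), jar at (493,260) and lens box at (132,285). The side view shows the lid half open with the hasp tip near (250,220). Next I'll zoom in to get corners.

```bash
cat > h.py <<'E'
import numpy as np,cv2
def ray(s,uv):
    K,T=s["camera_matrix"],s["cam_to_world"]
    d=np.linalg.inv(K)@np.array([uv[0],uv[1],1.]);d=T[:3,:3]@np.array([d[0],-d[1],-d[2]])
    return T[:3,3],d/np.linalg.norm(d)
def onz(s,uv,z):
    o,d=ray(s,uv);return o+d*(z-o[2])/d[2]
def tri(s1,a,s2,b):
    o1,d1=ray(s1,a);o2,d2=ray(s2,b)
    t=np.linalg.lstsq(np.c_[d1,-d2],o2-o1,rcond=None)[0]
    p,q=o1+d1*t[0],o2+d2*t[1];return (p+q)/2,np.linalg.norm(p-q)
def proj(s,p):
    T=s["cam_to_world"];c=T[:3,:3].T@(np.asarray(p)-T[:3,3]);k=s["camera_matrix"]@np.array([c[0],-c[1],-c[2]]);return k[:2]/k[2]
E
python3 - <<'E'
import pickle,cv2,numpy as np
from h import *
d=pickle.load(open("s0.pkl","rb"))
t=d["top"]["color"];s=d["side"]["color"]
a=cv2.resize(t[180:310,170:320],None,fx=4,fy=4,interpolation=cv2.INTER_CUBIC)
b=cv2.resize(s[200:370,195:395],None,fx=3.5,fy=3.5,interpolation=cv2.INTER_CUBIC)
cv2.imwrite("pics/ta.png",a);cv2.imwrite("pics/sa.png",b)
def blobs(n,lo,hi,mn=15):
    hsv=cv2.cvtColor(d[n]["color"],cv2.COLOR_BGR2HSV);m=cv2.inRange(hsv,lo,hi)
    c,_=cv2.findContours(m,cv2.RETR_EXTERNAL,cv2.CHAIN_APPROX_NONE)
    return [(cv2.contourArea(x),cv2.minAreaRect(x)[0],np.round(cv2.boxPoints(cv2.minAreaRect(x)),1).tolist()) for x in c if cv2.contourArea(x)>mn]
for n in("top","side"):
  for nm,lo,hi in(("orange/brass",(8,150,70),(25,255,255)),("orange",(3,170,70),(12,255,255)),("black",(0,0,0),(180,255,28)),("blue",(100,120,30),(130,255,255))):
    for x in blobs(n,lo,hi,60 if nm!="orange" else 20):print(n,nm,x)
E
```

```text
top orange/brass (317.0, (417.39996337890625, 273.6999816894531), [[405.79998779296875, 280.79998779296875], [409.8999938964844, 262.29998779296875], [429.0, 266.6000061035156], [424.8999938964844, 285.1000061035156]])
top orange/brass (802.0, (239.6689910888672, 212.12759399414062), [[227.0, 230.5], [229.1999969482422, 192.39999389648438], [252.39999389648438, 193.6999969482422], [250.10000610351562, 231.89999389648438]])
top orange/brass (11563.0, (127.33019256591797, 119.72534942626953), [[53.5, 155.60000610351562], [66.69999694824219, 64.30000305175781], [201.1999969482422, 83.80000305175781], [187.89999389648438, 175.1999969482422]])
top orange (24.5, (490.4257507324219, 135.25743103027344), [[471.29998779296875, 130.60000610351562], [508.29998779296875, 126.9000015258789], [509.6000061035156, 139.89999389648438], [472.6000061035156, 143.60000610351562]])
top black (137.0, (310.569580078125, 474.9786376953125), [[284.0, 471.0], [337.0, 470.0], [337.20001220703125, 478.8999938964844], [284.1000061035156, 480.0]])
top black (102.0, (421.50006103515625, 293.5000305175781), [[410.60
[... 3693 characters left out ...]
8154296875), [[396.29998779296875, 76.0999984741211], [402.70001220703125, 5.400000095367432], [497.8999938964844, 14.100000381469727], [491.5, 84.80000305175781]])
side blue (68.0, (281.5, 287.0), [[275.0, 282.0], [288.0, 282.0], [288.0, 292.0], [275.0, 292.0]])
side blue (63.0, (292.5, 275.5), [[286.0, 271.0], [299.0, 271.0], [299.0, 280.0], [286.0, 280.0]])
side blue (1653.0, (264.6307678222656, 253.90916442871094), [[203.89999389648438, 290.70001220703125], [310.3999938964844, 199.60000610351562], [325.3999938964844, 217.1999969482422], [218.8000030517578, 308.20001220703125]])
side blue (346.5, (257.0000305175781, 168.0), [[235.5, 182.5], [271.5, 146.5], [278.5, 153.5], [242.5, 189.5]])
```

View pics/ta.png

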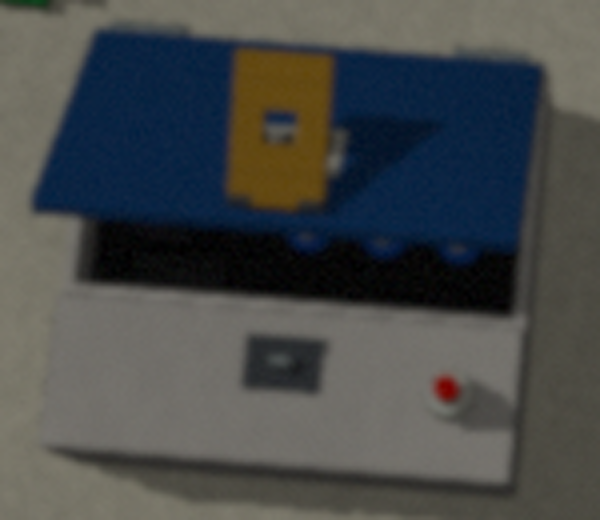

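View pics/sa.png

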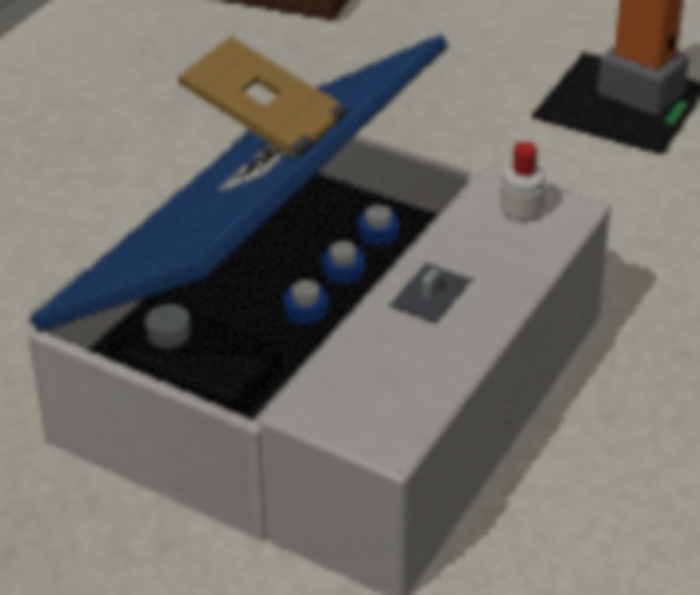

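The crops give the ledge corners (top: (180.4,291.4), (298,301), (301,259), (185.4,252.2)), lid front corners (178.5,232.2), (298.5,242.2) and hasp tip corners (228.5,192.2), (253.5,194). In the side view the hasp tip corners are (246.3,222.2), (261.3,210.7).

Run:
```python
import pickle,cv2,numpy as np
from h import *
np.set_printoptions(precision=4,suppress=True)
d=pickle.load(open("s0.pkl","rb"));T,S=d["top"],d["side"]
c=lambda x,y:(170+x/4-.4,180+y/4-.4)
q=lambda x,y:(195+x/3.5-.4,200+y/3.5-.4)
P={k:onz(T,c(*v),.085) for k,v in dict(fl=(43,447),fr=(512,485),rr=(525,318),rl=(63,290),catchplate=(285,363)).items()}
for k,v in P.items():print(k,v)
for k,v in dict(fl=(403,477),fr=(609,208),rl=(262,420)).items():print("side",k,onz(S,q(*v),.085))
fv=P['fr']-P['fl'];print("len",np.linalg.norm(fv),"depth",np.linalg.norm(P['rl']-P['fl']),np.linalg.norm(P['rr']-P['fr']))
yax=-fv/np.linalg.norm(fv);yaw=np.arctan2(-yax[0],yax[1]);print("yaw",np.degrees(yaw))
X=np.array([np.cos(yaw),np.sin(yaw),0]);Y=np.array([-np.sin(yaw),np.cos(yaw),0])
o=(P['fl']+P['fr'])/2+.11*X;o2=(P['rl']+P['rr'])/2+.03*X;print("origin",o,o2)
o[2]=0
L=lambda p:np.array([(p-o)@X,(p-o)@Y,p[2]])
for n,a,b in(("lid FR",(515,250),(445,40)),("lid FL",(35,210),(205,270)),("haspL",(235,50),(180,78)),("haspR",(335,57),(232,38)),("staple",(284,362),(432,270))):
    p,e=tri(T,c(*a),S,q(*b));print(n,p,"err",e,"chest",L(p))
for uv in((384,253.5),(429,254.5),(429,298),(383.5,297.5)):print("pad",onz(T,uv,.006))
# reader detail
cr=np.hstack([cv2.resize(T["color"][245:310,375:440],(390,390),interpolation=2),cv2.resize(S["color"][170:245,340:405],(338,390),interpolation=2)])
cv2.imwrite("pics/rd.png",cr)
```

```text
fl [0.4433 0.2607 0.085 ]
fr [0.4236 0.0243 0.085 ]
rr [0.5084 0.0182 0.085 ]
rl [0.5235 0.254  0.085 ]
catchplate [0.4856 0.1398 0.085 ]
side fl [0.4479 0.2602 0.085 ]
side fr [0.4265 0.0273 0.085 ]
side rl [0.5229 0.2553 0.085 ]
len 0.23714540696385733 depth 0.08048555651543757 0.08505957351546561
yaw -4.752685746040458
origin [0.5431 0.1334 0.085 ] [0.5459 0.1336 0.085 ]
lid FR [0.5302 0.0207 0.1648] err 0.003580220828714866 chest [-0.0034 -0.1133  0.1648]
lid FL [0.5498 0.251  0.1626] err 0.0016676601612606184 chest [-0.003   0.1177  0.1626]
haspL [0.6211 0.1527 0.19  ] err 0.001360391215627911 chest [0.0762 0.0257 0.19  ]
haspR [0.6181 0.1054 0.189 ] err 0.001827403205312738 chest [ 0.0771 -0.0217  0.189 ]
staple [0.4855 0.1385 0.1014] err 0.0033575775481990014 chest [-0.0578  0.0003  0.1014]
pad [ 0.533 -0.16   0.006]
pad [ 0.5306 -0.2579  0.006 ]
pad [ 0.436  -0.2543  0.006 ]
pad [ 0.4373 -0.1567  0.006 ]
```

View pics/rd.png

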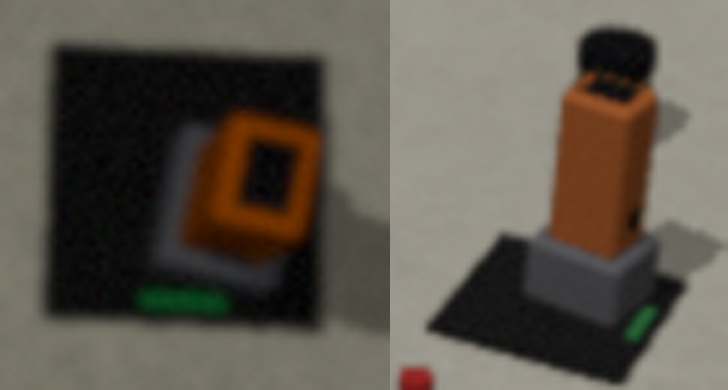

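The reader stands near the pad's middle, turned by a few degrees; the pad's centre is about (0.484,-0.207). Chest pose: origin about (0.545,0.1335), yaw -4.75°, lid about 0.61 rad, hasp about 2.15 rad. Sizes agree: 237 mm long, 80–85 mm ledge depth, catch at x -58. I'm moving in to push the lid at chest y=+80.

Request:
{"method": "move_arm", "body": {
  "motion": [
    [[16,11,0],[0,0,4],1],
    [[40,27,0],[0,0,10],1],
    [[70,47,0],[0,0,17],1],
    [[103,69,0],[0,0,24],1],
    [[136,91,0],[0,0,31],1],
    [[169,113,0],[0,0,38],1],
    [[202,135,0],[0,0,45],1],
    [[230,153,0],[0,0,51],1],
    [[250,167,0],[0,0,56],1],
    [[255,170,0],[0,0,58],1]
  ]
}}

```text
clock: 0.93
tool_pos: [0.377, 0.4202, 0.2455]
orientation: [180.0, -0.0, -73.2]
force: [0.4, 0.4, -0.8]
opening: 0.0267
gripper_force: 0.0
```

```bash
cat >> h.py <<'E'
from scipy.spatial.transform import Rotation as Ro
O=np.array([.545,.1335,0]);YAW=-4.75
CX=Ro.from_euler('z',YAW,degrees=True).as_matrix()
def ch(x,y,z): return O+CX@np.array([x,y,z])   # chest coords -> world
def go(p,yaw,c=None):
    """shift (mm) and turn (deg) in tool axes from the measured pose to TCP p, tool down, yaw"""
    from plant import ctrl
    o=ctrl.get_obs();R=Ro.from_euler('xyz',o["orientation"],degrees=True)
    t=Ro.from_euler('xyz',[180,0,yaw],degrees=True)
    l=CX.T@(o["tool_pos"]-O)
    print("t",round(o["clock"],2),"tcp",o["tool_pos"].round(4),"chest mm",(l*1000).round(1),"rpy",o["orientation"].round(1),"j",o["joint_pos"].round(0),"F",o["force"].round(1),"open",round(o["opening"],4))
    print("SHIFT",(R.inv().apply(p-o["tool_pos"])*1000).round(1),"TURN",np.degrees((R.inv()*t).as_rotvec()).round(1))
E
python3 -c "
from h import *
go(ch(.010,.080,.225),-94.75)"
```

```text
t 0.93 tcp [0.377  0.4202 0.2455] chest mm [-191.2  271.8  245.5] rpy [180.   -0.  -73.2] j [ 68.  10. -13.  -0. -66. -51.] F [ 0.4  0.4 -0.8] open 0.0267
SHIFT [ 252.2 -116.7   20.6] TURN [ 0.  -0.  21.5]
```

Request:
{"method": "move_arm", "body": {
  "motion": [
    [[15,-7,1],[0,0,2],1],
    [[40,-19,3],[0,0,5],1],
    [[74,-34,6],[0,0,8],1],
    [[110,-51,9],[0,0,11],1],
    [[146,-68,12],[0,0,14],1],
    [[182,-84,15],[0,0,17],1],
    [[214,-99,18],[0,0,20],1],
    [[240,-111,20],[0,0,21.5],1],
    [[252,-117,20],[0,0,21.5],1],
    [[252,-117,20],[0,0,21.5],1]
  ]
}}

```text
clock: 1.77
tool_pos: [0.563, 0.2153, 0.2247]
orientation: [179.9, -0.1, -94.4]
force: [0.2, 0.7, -0.0]
opening: 0.0002
gripper_force: 0.0
```

```bash
python3 -c "
from h import *
from plant import ctrl
go(ch(.010,.080,.106),-94.75)
s=ctrl.snapshot('side');cv2.imwrite('pics/s1.png',s['color'])"
```

```text
t 1.77 tcp [0.563  0.2153 0.2247] chest mm [ 11.1  83.  224.7] rpy [ 1.799e+02 -1.000e-01 -9.440e+01] j [ 39.  15. -10.   0. -65. -44.] F [ 0.2  0.7 -0. ] open 0.0002
SHIFT [  2.9   1.1 118.7] TURN [ 0.1 -0.1  0.4]
```

View pics/s1.png

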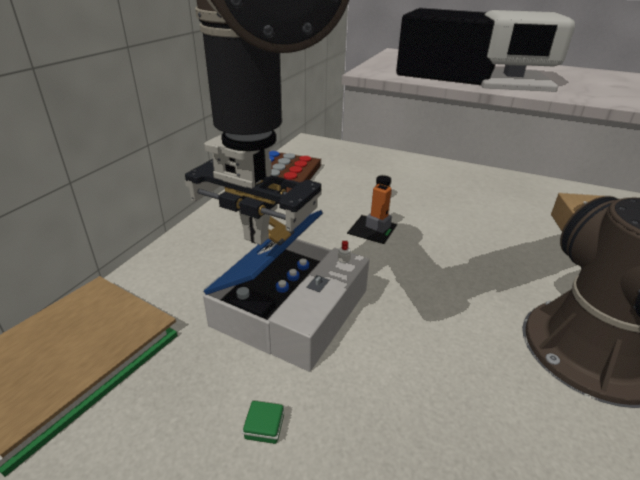

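The gripper hovers beside the hasp, over the lid's +y half (around (265,225)). The hasp and bottle are clear, so I'll push down slowly.

Request:
{"method": "move_arm", "body": {
  "motion": [
    [[1,0,12],[0,0,0],1],
    [[2,0,28],[0,0,0],1],
    [[2,0,37],[0,0,0],1],
    [[2,0,44],[0,0,0],1],
    [[2,0,51],[0,0,0],1],
    [[2,0,58],[0,0,0],1],
    [[2,0,65],[0,0,0],1],
    [[2,0,72],[0,0,0],1],
    [[2,0,79],[0,0,0],1],
    [[2,0,86],[0,0,0],1]
  ]
}}

```text
clock: 2.65
tool_pos: [0.5616, 0.2154, 0.1389]
orientation: [-180.0, -0.0, -94.3]
force: [-0.3, -0.3, 1.6]
opening: 0.0003
gripper_force: 0.7
```

Request:
{"method": "move_arm", "body": {
  "motion": [
    [[0,0,6],[0,0,0],1],
    [[0,0,12],[0,0,0],1],
    [[0,0,17],[0,0,0],1],
    [[0,0,22],[0,0,0],1],
    [[0,0,26],[0,0,0],1],
    [[0,0,29],[0,0,0],1],
    [[0,0,31],[0,0,0],1],
    [[0,0,32],[0,0,0],1],
    [[0,0,32],[0,0,0],1]
  ]
}}

```text
clock: 3.4
tool_pos: [0.5616, 0.2152, 0.1074]
orientation: [180.0, -0.0, -94.3]
force: [0.3, 0.1, 0.3]
opening: 0.0004
gripper_force: 0.0
```

```bash
python3 -c "
from h import *
go(ch(.010,.080,.104),-94.75)"
```

```text
t 3.4 tcp [0.5616 0.2152 0.1074] chest mm [  9.7  82.8 107.4] rpy [180.   -0.  -94.3] j [ 40.  21. -19.   0. -50. -44.] F [0.3 0.1 0.3] open 0.0004
SHIFT [ 2.8 -0.2  3.4] TURN [ 0.  -0.   0.5]
```

Request:
{"method": "move_arm", "body": {
  "motion": [
    [[0,0,1],[0,0,0],1],
    [[0,0,2],[0,0,0],1],
    [[0,0,3],[0,0,0],1],
    [[0,0,4],[0,0,0],1],
    [[0,0,4],[0,0,0],1]
  ]
}}

```text
clock: 3.82
tool_pos: [0.5616, 0.2153, 0.1043]
orientation: [-180.0, 0.0, -94.3]
force: [-2.1, -0.2, 6.8]
opening: 0.0006
gripper_force: 3.2
```

Run:
```python
from h import *
from plant import ctrl
go(ch(.010,.080,.104),-94.75)
s=ctrl.snapshot('side')['color'];w=ctrl.snapshot('wrist')['color']
a=cv2.resize(s[150:380,180:400],(440,460),interpolation=2);cv2.imwrite('pics/s2.png',a);cv2.imwrite('pics/w2.png',w)
```

```text
t 3.82 tcp [0.5616 0.2153 0.1043] chest mm [  9.8  82.9 104.3] rpy [-180.     0.   -94.3] j [ 40.  21. -19.   0. -50. -44.] F [-2.1 -0.2  6.8] open 0.0006
SHIFT [ 2.9 -0.2  0.3] TURN [-0.   0.   0.5]
```

View pics/s2.png

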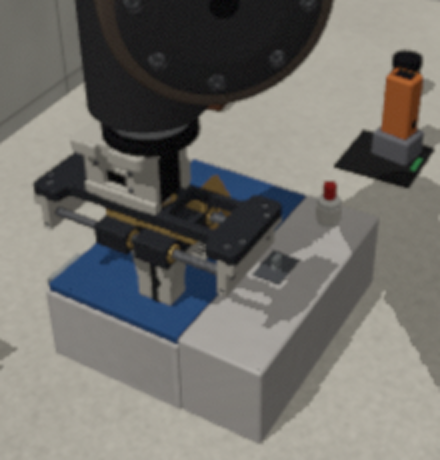

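The lid looks flush and the hasp is still up behind the gripper at about (215,190) in the crop. I'll press a little more to seat it, then rise.

Request:
{"method": "move_arm", "body": {
  "motion": [
    [[0,0,1],[0,0,0],1],
    [[0,0,2],[0,0,0],1],
    [[0,0,2],[0,0,0],1],
    [[0,0,2],[0,0,0],1]
  ]
}}

```text
clock: 4.25
tool_pos: [0.5617, 0.2154, 0.1041]
orientation: [-179.9, 0.0, -94.2]
force: [-8.5, -1.8, 20.9]
opening: 0.0005
gripper_force: 10.3
```

Request:
{"method": "move_arm", "body": {
  "motion": [
    [[0,0,-10],[0,0,0],1],
    [[0,0,-35],[0,0,0],1],
    [[0,0,-70],[0,0,0],1],
    [[0,0,-100],[0,0,-7],1],
    [[0,0,-110],[0,0,-14],1],
    [[0,0,-115],[0,0,-21],1],
    [[0,0,-115],[0,0,-28],1],
    [[0,0,-115],[0,0,-35],1],
    [[0,0,-115],[0,0,-42],1],
    [[0,0,-115],[0,0,-48],1]
  ]
}}

```text
clock: 5.08
tool_pos: [0.5617, 0.2152, 0.2167]
orientation: [-180.0, -0.0, -45.9]
force: [0.0, -0.1, -0.4]
opening: 0.0003
gripper_force: 0.0
```

Run:
```python
from h import *
from plant import ctrl
go(ch(.055,0,.219),-4.75)
```

```text
t 5.08 tcp [0.5617 0.2152 0.2167] chest mm [  9.8  82.8 216.7] rpy [-180.    -0.   -45.9] j [ 40.  15. -11.  -0. -64.   5.] F [ 0.  -0.1 -0.4] open 0.0003
SHIFT [88.5 32.6 -2.3] TURN [ -0.   -0.  -41.2]
```

Lid seated firmly (21 N without motion). Next I go behind the hasp and check it.

Request:
{"method": "move_arm", "body": {
  "motion": [
    [[14,5,0],[0,0,-6],1],
    [[32,12,0],[0,0,-13],1],
    [[52,19,-2],[0,0,-20],1],
    [[70,26,-2],[0,0,-27],1],
    [[84,31,-2],[0,0,-34],1],
    [[88,33,-2],[0,0,-41],1],
    [[88,33,-2],[0,0,-41],1]
  ]
}}

```text
clock: 5.67
tool_pos: [0.599, 0.1276, 0.2185]
orientation: [180.0, -0.0, -5.0]
force: [-0.9, 0.8, -1.3]
opening: 0.0006
gripper_force: 0.0
```

Run:
```python
from h import *
from plant import ctrl
go(ch(.055,0,.145),-4.75)
s=ctrl.snapshot('side')
a=cv2.resize(s['color'][180:330,200:400],(800,600),interpolation=2);cv2.imwrite('pics/s3.png',a)
for n,p in(("label",ch(.021,0,.085)),("tip if 123deg",ch(.017,0,.149)),("tipL",ch(.017,.023,.149)),("lidFL",ch(-.03,.118,.085)),("hinge",ch(-.022,0,.089))):
    u=proj(s,p);print(n,((u-[200,180])*4).round(0))
```

```text
t 5.67 tcp [0.599  0.1276 0.2185] chest mm [ 54.3  -1.4 218.5] rpy [180.  -0.  -5.] j [ 30.  16. -10.   0. -64.  55.] F [-0.9  0.8 -1.3] open 0.0006
SHIFT [ 0.7 -1.4 73.5] TURN [ 0.  -0.  -0.3]
label [325. 361.]
tip if 123deg [329. 253.]
tipL [301. 278.]
lidFL [276. 554.]
hinge [404. 383.]
```

View pics/s3.png

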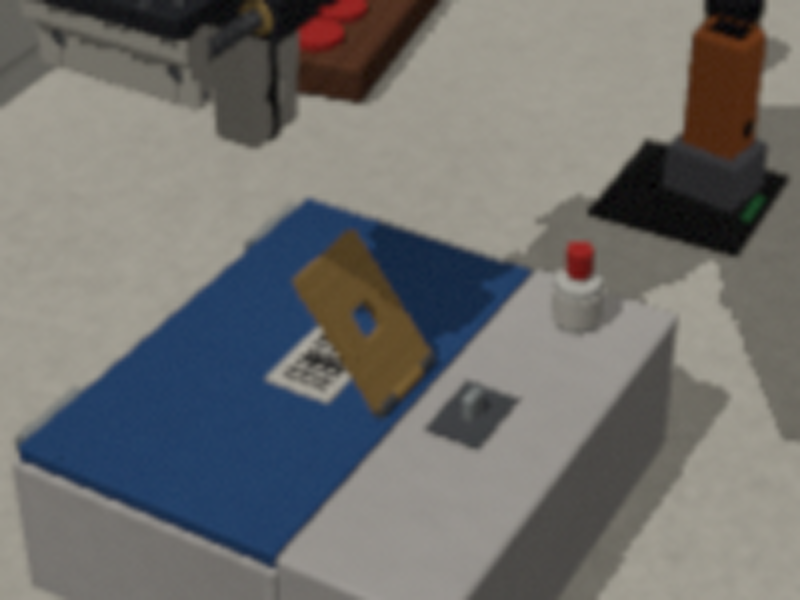

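The lid is shut, the hasp is up at about (350,240)→(400,400), matching my prediction, and the bottle is undisturbed. I'll lower behind it and sweep forward.

Request:
{"method": "move_arm", "body": {
  "motion": [
    [[1,-1,15],[0,0,0],1],
    [[1,-1,40],[0,0,0],1],
    [[1,-1,62],[0,0,0],1],
    [[1,-1,73],[0,0,0],1],
    [[-4,-1,73],[0,0,0],1],
    [[-13,-1,73],[0,0,0],1],
    [[-22,-1,73],[0,0,0],1],
    [[-30,-1,73],[0,0,0],1],
    [[-38,-1,73],[0,0,0],1],
    [[-46,-1,73],[0,0,0],1]
  ]
}}

```text
clock: 6.55
tool_pos: [0.5523, 0.1344, 0.1468]
orientation: [-179.9, -0.1, -5.3]
force: [1.1, -0.2, 0.4]
opening: 0.0002
gripper_force: 0.4
```

Request:
{"method": "move_arm", "body": {
  "motion": [
    [[-8,0,0],[0,0,0],1],
    [[-16,0,0],[0,0,0],1],
    [[-24,0,0],[0,0,0],1],
    [[-32,0,0],[0,0,0],1],
    [[-40,0,0],[0,0,0],1],
    [[-48,0,0],[0,0,0],1],
    [[-56,0,0],[0,0,0],1],
    [[-63,0,0],[0,0,0],1],
    [[-70,0,0],[0,0,0],1],
    [[-70,0,0],[0,0,0],1]
  ]
}}

```text
clock: 7.38
tool_pos: [0.4818, 0.1404, 0.1456]
orientation: [180.0, 0.0, -5.3]
force: [-0.2, -1.2, -0.0]
opening: 0.0003
gripper_force: 0.0
```

Run:
```python
from h import *
go(ch(-.082,0,.111),-4.75)
```

```text
t 7.38 tcp [0.4818 0.1404 0.1456] chest mm [-63.6   1.6 145.6] rpy [180.    0.   -5.3] j [ 39.  10. -29.  -0. -52.  46.] F [-0.2 -1.2 -0. ] open 0.0003
SHIFT [-18.4   1.8  34.6] TURN [ 0.   0.  -0.5]
```

Request:
{"method": "move_arm", "body": {
  "motion": [
    [[-4,1,5],[0,0,0],1],
    [[-9,2,11],[0,0,0],1],
    [[-14,2,17],[0,0,0],1],
    [[-18,2,23],[0,0,0],1],
    [[-18,2,28],[0,0,0],1],
    [[-18,2,31],[0,0,0],1],
    [[-18,2,33],[0,0,0],1],
    [[-18,2,35],[0,0,0],1],
    [[-18,2,36],[0,0,0],1],
    [[-18,2,36],[0,0,0],1]
  ]
}}

```text
clock: 8.22
tool_pos: [0.4651, 0.1401, 0.1106]
orientation: [180.0, 0.0, -5.3]
force: [-7.5, -0.4, 14.3]
opening: 0.0005
gripper_force: 7.6
```

Run:
```python
from h import *
go(ch(-.082,0,.111),-4.75)
```

```text
t 8.22 tcp [0.4651 0.1401 0.1106] chest mm [-80.2  -0.  110.6] rpy [180.    0.   -5.3] j [ 40.  11. -33.   0. -46.  45.] F [-7.5 -0.4 14.3] open 0.0005
SHIFT [-1.8 -0.  -0.4] TURN [ 0.   0.  -0.5]
```

The hasp is flat (14 N at the pressed height). I'll lift, then check from above and locate the reader.

Request:
{"method": "move_arm", "body": {
  "motion": [
    [[0,0,-8],[0,0,0],1],
    [[0,0,-30],[0,0,0],1],
    [[0,0,-65],[0,0,0],1],
    [[0,0,-100],[0,0,0],0],
    [[0,0,-130],[0,0,0],0],
    [[0,0,-145],[0,0,0],0],
    [[0,0,-145],[0,0,0],0]
  ]
}}

```text
clock: 8.8
tool_pos: [0.467, 0.1411, 0.2591]
orientation: [-179.7, -0.4, -5.3]
force: [0.6, -0.8, -0.2]
opening: 0.0219
gripper_force: 0.0
```

```bash
cat > rd.py <<'E'
from h import *
from plant import ctrl
T=ctrl.snapshot('top');S=ctrl.snapshot('side')
def orange(s,roi):
    x0,y0,x1,y1=roi;c=s['color'][y0:y1,x0:x1];h=cv2.cvtColor(c,cv2.COLOR_BGR2HSV)
    m=cv2.inRange(h,(3,140,120),(25,255,255));m=cv2.morphologyEx(m,cv2.MORPH_CLOSE,np.ones((7,7)))
    k=max(cv2.findContours(m,0,1)[0],key=cv2.contourArea);r=cv2.minAreaRect(k)
    return np.array(r[0])+[x0,y0],r[1],r[2],cv2.boxPoints(r)+[x0,y0]
if __name__=="__main__":
    np.set_printoptions(precision=4,suppress=True)
    print(orange(T,(375,245,440,310))[:3])
    c=lambda x,y:(375+x/6-.4,245+y/6-.4)
    for p in((237,108),(325,122),(303,243),(212,225),(269,175)):print("top face",onz(T,c(*p),.119))
    for p in((180,122),(150,260),(275,292)):print("head top z40",onz(T,c(*p),.040))
    q=lambda x,y:(340+x*65/338-.4,170+y*75/390-.4)
    for a in((530,285),(615,323)):print("head base side",onz(S,q(a[0]-390,a[1]),.006))
    for a in((500,235),(428,327),(622,382),(686,285)):print("pad side",onz(S,q(a[0]-390,a[1]),.006))
E
python3 - <<'E'
exec(open('rd.py').read())
a=np.hstack([cv2.resize(T['color'][180:310,170:320],(400,347),interpolation=2),cv2.resize(S['color'][190:370,195:395],(386,347),interpolation=2)])
cv2.imwrite('pics/c4.png',a)
go(np.array([.484,-.207,.22]),-12)
E
```

```text
(array([418.5385, 273.8077]), (13.924245834350586, 16.669872283935547), 11.309932708740234)
top face [ 0.4955 -0.2066  0.119 ]
top face [ 0.4907 -0.2354  0.119 ]
top face [ 0.4509 -0.2267  0.119 ]
top face [ 0.4568 -0.1971  0.119 ]
top face [ 0.4732 -0.2163  0.119 ]
head top z40 [ 0.5027 -0.1992  0.04  ]
head top z40 [ 0.4541 -0.1873  0.04  ]
head top z40 [ 0.4428 -0.2305  0.04  ]
head base side [ 0.5048 -0.2161  0.006 ]
head base side [ 0.4567 -0.2008  0.006 ]
pad side [ 0.5339 -0.2553  0.006 ]
pad side [ 0.5372 -0.159   0.006 ]
pad side [ 0.4395 -0.1538  0.006 ]
pad side [ 0.4346 -0.2492  0.006 ]
t 8.9 tcp [0.4652 0.1403 0.2551] chest mm [-80.1   0.2 255.1] rpy [-179.9   -0.1   -5.3] j [ 40.   2. -22.  -0. -66.  45.] F [ 0.   0.  -0.7] open 0.0293
SHIFT [ 50.7 344.2  34.6] TURN [-0.1 -0.1  6.7]
```

View pics/c4.png

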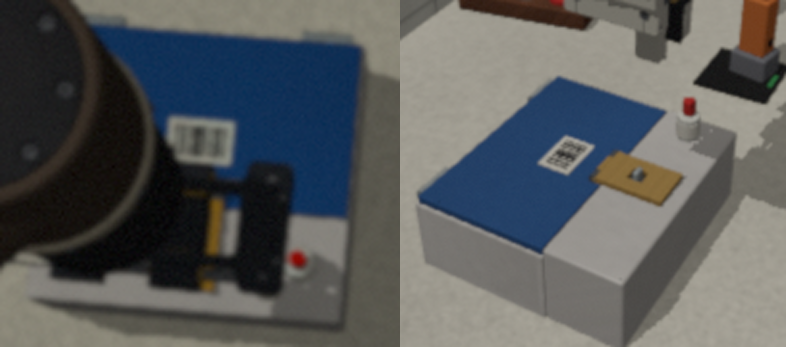

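The hasp lies flat with the catch through its window, and the label is visible at about (203,141) in the left crop. The reader is at (0.473,-0.216) with yaw -13°, and the pad centre at (0.4845,-0.2055). Moving over the reader with the gripper open.

Request:
{"method": "move_arm", "body": {
  "motion": [
    [[2,15,0],[0,0,0],0],
    [[5,42,0],[0,0,1],0],
    [[9,80,5],[0,0,2],0],
    [[14,119,5],[0,0,3],0],
    [[18,158,5],[0,0,4],0],
    [[23,197,5],[0,0,5],0],
    [[27,236,5],[0,0,6],0],
    [[32,275,5],[0,0,7],0],
    [[36,312,5],[0,0,7.7],0],
    [[39,338,5],[0,0,7.7],0]
  ]
}}

```text
clock: 9.73
tool_pos: [0.4718, -0.2027, 0.248]
orientation: [180.0, 0.1, -13.1]
force: [1.0, 0.2, -0.6]
opening: 0.0875
gripper_force: 0.0
```

Request:
{"method": "move_arm", "body": {
  "motion": [
    [[2,12,0],[0,0,0],0],
    [[2,16,0],[0,0,0],0],
    [[2,16,0],[0,0,0],0]
  ]
}}

```text
clock: 9.98
tool_pos: [0.4703, -0.2168, 0.248]
orientation: [180.0, 0.2, -13.1]
force: [-0.3, 0.7, 1.1]
opening: 0.0876
gripper_force: 0.0
```

Run:
```python
from h import *
from plant import ctrl
go(np.array([.473,-.216,.092]),-13)
T=ctrl.snapshot('top');print(onz(T,(245.8,232.5),.085),ch(.021,0,.085))
w=ctrl.snapshot('wrist');cv2.imwrite('pics/w5.png',w['color'])
print(w['camera_matrix'].round(1).tolist(),w['cam_to_world'].round(3).tolist())
```

```text
t 9.98 tcp [ 0.4703 -0.2168  0.248 ] chest mm [ -45.4 -355.3  248. ] rpy [180.    0.2 -13.1] j [ -3.   6. -19.  -0. -66.  80.] F [-0.3  0.7  1.1] open 0.0876
SHIFT [  2.9  -1.5 156. ] TURN [ 0.   0.2 -0.1]
[0.56403515 0.13155842 0.085     ] [0.56592788 0.13176103 0.085     ]
[[371.6, 0.0, 317.1], [0.0, 371.6, 235.3], [0.0, 0.0, 1.0]] [[-0.226, 0.942, 0.249, 0.537], [-0.974, -0.219, -0.058, -0.232], [0.0, -0.256, 0.967, 0.387], [0.0, 0.0, 0.0, 1.0]]
```

View pics/w5.png

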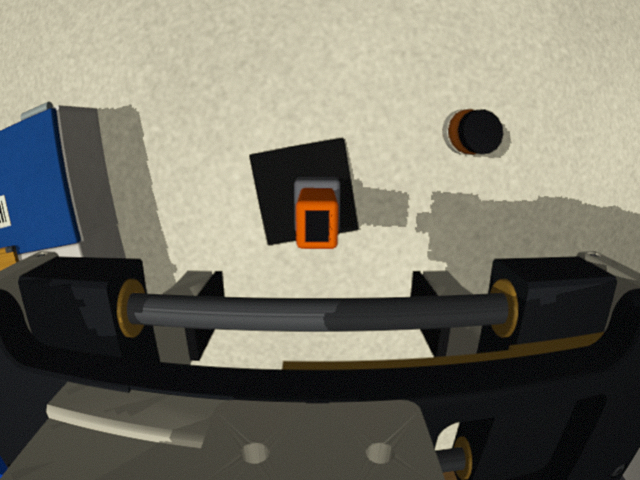

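The reader at (317,223) is centred between the fingers (~210 and ~415) and square to them. Descend and grip.

Request:
{"method": "move_arm", "body": {
  "motion": [
    [[1,-1,14],[0,0,0],0],
    [[2,-1,40],[0,0,0],0],
    [[3,-1,74],[0,0,0],0],
    [[3,-1,105],[0,0,0],0],
    [[3,-1,130],[0,0,0],0],
    [[3,-1,147],[0,0,0],0],
    [[3,-1,156],[0,0,0],0],
    [[3,-1,156],[0,0,0],0],
    [[3,-1,156],[0,0,0],0.3],
    [[3,-1,156],[0,0,0],0.5]
  ]
}}

```text
clock: 10.92
tool_pos: [0.4754, -0.2155, 0.0948]
orientation: [-180.0, -0.1, -12.9]
force: [-0.4, 0.8, 0.1]
opening: 0.079
gripper_force: 0.0
```

Request:
{"method": "move_arm", "body": {
  "motion": [
    [[0,0,0],[0,0,0],0.6],
    [[0,0,0],[0,0,0],0.7],
    [[0,0,0],[0,0,0],0.8],
    [[0,0,0],[0,0,0],0.9],
    [[0,0,0],[0,0,0],1],
    [[0,0,0],[0,0,0],1],
    [[0,0,0],[0,0,0],1]
  ]
}}

```text
clock: 11.5
tool_pos: [0.4743, -0.2158, 0.0936]
orientation: [180.0, -0.0, -13.0]
force: [0.0, -0.6, 0.3]
opening: 0.0335
gripper_force: 0.1
```

Run:
```python
from h import *
go(np.array([.473,-.216,.092]),-13)
```

```text
t 11.5 tcp [ 0.4743 -0.2158  0.0936] chest mm [ -41.5 -354.    93.6] rpy [180.  -0. -13.] j [ -3.  15. -30.   0. -45.  80.] F [ 0.  -0.6  0.3] open 0.0335
SHIFT [-1.2  0.5  1.6] TURN [ 0. -0.  0.]
```

Request:
{"method": "move_arm", "body": {
  "motion": [
    [[0,0,0],[0,0,0],1],
    [[0,0,0],[0,0,0],1],
    [[0,0,0],[0,0,0],1],
    [[0,0,-5],[0,0,0],1],
    [[0,0,-15],[0,0,0],1],
    [[0,0,-32],[0,0,0],1],
    [[0,0,-54],[0,0,0],1],
    [[0,0,-78],[0,0,0],1],
    [[0,0,-102],[0,0,0],1],
    [[0,0,-126],[0,0,0],1]
  ]
}}

```text
clock: 12.33
tool_pos: [0.4741, -0.2157, 0.2217]
orientation: [-180.0, -0.0, -13.0]
force: [0.6, 0.1, -1.6]
opening: 0.0318
gripper_force: 30.0
```

Request:
{"method": "move_arm", "body": {
  "motion": [
    [[0,0,-18],[0,0,0],1],
    [[0,0,-30],[0,0,0],1],
    [[0,0,-37],[0,0,0],1],
    [[0,0,-39],[0,0,0],1],
    [[0,0,-39],[0,0,0],1]
  ]
}}

```text
clock: 12.75
tool_pos: [0.4742, -0.2157, 0.259]
orientation: [-180.0, -0.0, -13.0]
force: [0.2, 0.0, -1.2]
opening: 0.0316
gripper_force: 30.0
```

Run:
```python
from h import *
from plant import ctrl
print(ctrl.get_obs()["gripper_force"])
go(np.array([.5655,.132,.258]),-13)
go(np.array([.5655,.132,.258]),-4.75)
S=ctrl.snapshot('side')
cv2.imwrite('pics/s6.png',cv2.resize(S['color'][120:270,300:450],(500,500),interpolation=2))
```

```text
29.989745914936066
t 12.75 tcp [ 0.4742 -0.2157  0.259 ] chest mm [ -41.6 -353.8  259. ] rpy [-180.   -0.  -13.] j [ -3.   5. -17.  -0. -67.  80.] F [ 0.2  0.  -1.2] open 0.0316
SHIFT [  10.9 -359.3    1.1] TURN [-0. -0.  0.]
t 12.75 tcp [ 0.4742 -0.2157  0.259 ] chest mm [ -41.6 -353.8  259. ] rpy [-180.   -0.  -13.] j [ -3.   5. -17.  -0. -67.  80.] F [ 0.2  0.  -1.2] open 0.0316
SHIFT [  10.9 -359.3    1.1] TURN [-0.  -0.  -8.2]
```

View pics/s6.png

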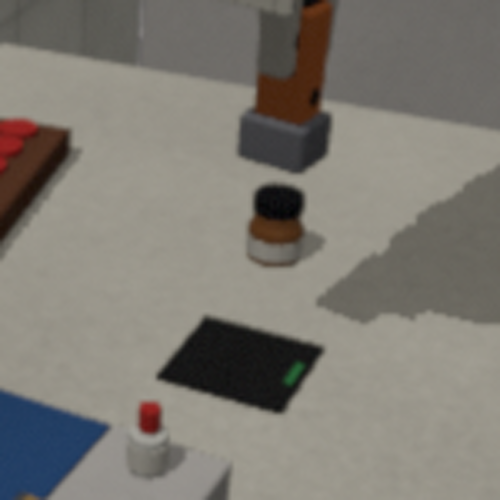

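The reader is upright in the grip with its window level. The pad is empty at about (241,364) in the crop, and the jar and bottle are undisturbed. Carrying it over the label.

Request:
{"method": "move_arm", "body": {
  "motion": [
    [[0,-8,0],[0,0,0],1],
    [[1,-24,0],[0,0,0],1],
    [[1,-50,0],[0,0,0],1],
    [[2,-80,0],[0,0,0],1],
    [[3,-114,0],[0,0,0],1],
    [[4,-148,0],[0,0,0],1],
    [[6,-182,0],[0,0,0],1],
    [[7,-216,0],[0,0,0],1],
    [[8,-250,0],[0,0,0],1],
    [[9,-282,0],[0,0,0],1]
  ]
}}

```text
clock: 13.63
tool_pos: [0.546, 0.0593, 0.2576]
orientation: [180.0, 0.1, -13.0]
force: [1.7, 0.1, -0.5]
opening: 0.0317
gripper_force: 30.0
```

Request:
{"method": "move_arm", "body": {
  "motion": [
    [[1,-27,0],[0,0,0],1],
    [[1,-48,0],[0,0,0],1],
    [[2,-63,0],[0,0,0],1],
    [[2,-72,0],[0,0,0],1],
    [[2,-76,0],[0,0,0],1],
    [[2,-77,0],[0,0,0],1],
    [[2,-77,0],[0,0,0],1]
  ]
}}

```text
clock: 14.22
tool_pos: [0.5654, 0.1311, 0.2584]
orientation: [180.0, 0.0, -13.0]
force: [-0.1, 0.2, -1.1]
opening: 0.0313
gripper_force: 30.0
```

Run:
```python
from h import *
from plant import ctrl
go(np.array([.5655,.132,.258]),-13)
S=ctrl.snapshot('side')
print("pad",onz(S,(300+241/3.333-.4,120+364/3.333-.4),.006))
print(ctrl.get_obs()["gripper_force"])
```

```text
t 14.22 tcp [0.5654 0.1311 0.2584] chest mm [ 20.5  -0.8 258.4] rpy [180.   0. -13.] j [ 32.  11. -10.  -0. -68.  45.] F [-0.1  0.2 -1.1] open 0.0313
SHIFT [-0.1 -1.   0.4] TURN [0. 0. 0.]
pad [ 0.48581806 -0.20195415  0.006     ]
29.989762008190155
```

In place, with the window about 85 mm over the label. Hold for 2.5 s.

Request:
{"method": "move_arm", "body": {
  "motion": [
    [[0,0,0],[0,0,0],1],
    [[0,0,0],[0,0,0],1],
    [[0,0,0],[0,0,0],1],
    [[0,0,0],[0,0,0],1],
    [[0,0,0],[0,0,0],1],
    [[0,0,0],[0,0,0],1],
    [[0,0,0],[0,0,0],1],
    [[0,0,0],[0,0,0],1],
    [[0,0,0],[0,0,0],1],
    [[0,0,0],[0,0,0],1]
  ]
}}

```text
clock: 15.1
tool_pos: [0.5656, 0.1317, 0.2585]
orientation: [180.0, 0.0, -13.0]
force: [-0.4, -0.4, -1.1]
opening: 0.0314
gripper_force: 30.0
```

Request:
{"method": "move_arm", "body": {
  "motion": [
    [[0,0,0],[0,0,0],1],
    [[0,0,0],[0,0,0],1],
    [[0,0,0],[0,0,0],1],
    [[0,0,0],[0,0,0],1],
    [[0,0,0],[0,0,0],1],
    [[0,0,0],[0,0,0],1],
    [[0,0,0],[0,0,0],1],
    [[0,0,0],[0,0,0],1],
    [[0,0,0],[0,0,0],1],
    [[0,0,0],[0,0,0],1]
  ]
}}

```text
clock: 15.93
tool_pos: [0.5656, 0.1316, 0.2586]
orientation: [180.0, 0.0, -13.0]
force: [0.6, 0.4, -1.1]
opening: 0.032
gripper_force: 30.0
```

Request:
{"method": "move_arm", "body": {
  "motion": [
    [[0,0,0],[0,0,0],1],
    [[0,0,0],[0,0,0],1],
    [[0,0,0],[0,0,0],1],
    [[0,0,0],[0,0,0],1],
    [[0,0,0],[0,0,0],1],
    [[0,0,0],[0,0,0],1],
    [[0,0,0],[0,0,0],1],
    [[0,0,0],[0,0,0],1],
    [[0,0,0],[0,0,0],1],
    [[0,0,0],[0,0,0],1]
  ]
}}

```text
clock: 16.77
tool_pos: [0.5656, 0.1317, 0.2585]
orientation: [180.0, 0.0, -13.0]
force: [-0.2, -0.3, -1.9]
opening: 0.0322
gripper_force: 30.0
```

Run:
```python
from h import *
go(np.array([.486,-.205,.258]),-13)
from plant import ctrl
T=ctrl.snapshot('top');S=ctrl.snapshot('side')
h=np.hstack([cv2.resize(S['color'][150:350,200:400],(500,500),interpolation=2)])
cv2.imwrite('pics/s7.png',h)
```

```text
t 16.77 tcp [0.5656 0.1317 0.2585] chest mm [ 2.070e+01 -1.000e-01  2.585e+02] rpy [180.   0. -13.] j [ 32.  11. -10.  -0. -68.  45.] F [-0.2 -0.3 -1.9] open 0.0322
SHIFT [ -2.  345.9   0.5] TURN [0. 0. 0.]
```

View pics/s7.png

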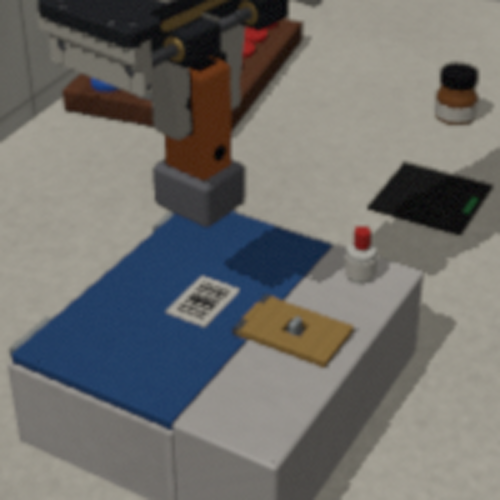

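The reader hangs upright above the label (202,300), and the hasp is flat with the catch showing. I've now viewed 12 pictures, over the limit of 10, so I'll view no more and check by numbers only. Returning to the pad.

Request:
{"method": "move_arm", "body": {
  "motion": [
    [[0,8,0],[0,0,0],1],
    [[0,24,0],[0,0,0],1],
    [[0,50,0],[0,0,0],1],
    [[0,80,0],[0,0,0],1],
    [[-1,114,0],[0,0,0],1],
    [[-1,148,0],[0,0,0],1],
    [[-1,182,0],[0,0,0],1],
    [[-1,216,0],[0,0,0],1],
    [[-2,250,0],[0,0,0],1],
    [[-2,280,0],[0,0,0],1]
  ]
}}

```text
clock: 17.7
tool_pos: [0.4991, -0.1433, 0.2589]
orientation: [-180.0, -0.0, -13.0]
force: [1.3, 0.3, -1.5]
opening: 0.0317
gripper_force: 30.0
```

Request:
{"method": "move_arm", "body": {
  "motion": [
    [[0,24,0],[0,0,0],1],
    [[0,42,0],[0,0,0],1],
    [[0,54,0],[0,0,0],1],
    [[0,62,0],[0,0,0],1],
    [[0,65,0],[0,0,0],1],
    [[0,66,0],[0,0,0],1],
    [[0,66,0],[0,0,0],1]
  ]
}}

```text
clock: 18.28
tool_pos: [0.4861, -0.2048, 0.2585]
orientation: [-180.0, 0.0, -13.0]
force: [-0.9, -0.6, -1.0]
opening: 0.0318
gripper_force: 30.0
```

Run:
```python
from h import *
go(np.array([.486,-.205,.0935]),-13)
```

```text
t 18.28 tcp [ 0.4861 -0.2048  0.2585] chest mm [ -30.7 -342.   258.5] rpy [-180.    0.  -13.] j [ -2.   6. -17.  -0. -67.  79.] F [-0.9 -0.6 -1. ] open 0.0318
SHIFT [-1.00e-01  2.00e-01  1.65e+02] TURN [-0.  0.  0.]
```

Request:
{"method": "move_arm", "body": {
  "motion": [
    [[0,0,10],[0,0,0],1],
    [[0,0,30],[0,0,0],1],
    [[0,0,55],[0,0,0],1],
    [[0,0,82],[0,0,0],1],
    [[0,0,108],[0,0,0],1],
    [[0,0,130],[0,0,0],1],
    [[0,0,146],[0,0,0],1],
    [[0,0,155],[0,0,0],1],
    [[0,0,160],[0,0,0],1],
    [[0,0,162],[0,0,0],1]
  ]
}}

```text
clock: 19.12
tool_pos: [0.486, -0.2047, 0.0959]
orientation: [180.0, 0.1, -12.9]
force: [-0.6, -0.3, -0.7]
opening: 0.0317
gripper_force: 30.0
```

Request:
{"method": "move_arm", "body": {
  "motion": [
    [[0,0,1],[0,0,0],1],
    [[0,0,2],[0,0,0],1],
    [[0,0,3],[0,0,0],1],
    [[0,0,3],[0,0,0],1],
    [[0,0,3],[0,0,0],1]
  ]
}}

```text
clock: 19.53
tool_pos: [0.4862, -0.2051, 0.094]
orientation: [-180.0, -0.1, -13.0]
force: [1.1, -0.5, -0.8]
opening: 0.0317
gripper_force: 30.0
```

Request:
{"method": "move_arm", "body": {
  "motion": [
    [[0,0,0.5],[0,0,0],1],
    [[0,0,1],[0,0,0],1],
    [[0,0,1],[0,0,0],1],
    [[0,0,1],[0,0,0],1]
  ]
}}

```text
clock: 19.87
tool_pos: [0.4863, -0.2052, 0.0934]
orientation: [180.0, -0.1, -13.0]
force: [-1.5, 0.8, 6.3]
opening: 0.032
gripper_force: 30.0
```

Contact (6 N). Open slowly, then rise straight up.

Request:
{"method": "move_arm", "body": {
  "motion": [
    [[0,0,0],[0,0,0],0.55],
    [[0,0,0],[0,0,0],0.5],
    [[0,0,0],[0,0,0],0.4],
    [[0,0,0],[0,0,0],0.2],
    [[0,0,0],[0,0,0],0],
    [[0,0,0],[0,0,0],0],
    [[0,0,0],[0,0,0],0],
    [[0,0,0],[0,0,0],0]
  ]
}}

```text
clock: 20.53
tool_pos: [0.486, -0.2051, 0.0925]
orientation: [180.0, 0.0, -13.0]
force: [-0.3, 0.1, 0.4]
opening: 0.0782
gripper_force: 0.0
```

Request:
{"method": "move_arm", "body": {
  "motion": [
    [[0,0,-5],[0,0,0],0],
    [[0,0,-20],[0,0,0],0],
    [[0,0,-50],[0,0,0],0],
    [[0,0,-85],[0,0,0],0],
    [[0,0,-120],[0,0,0],0],
    [[0,0,-150],[0,0,0],0],
    [[0,0,-165],[0,0,0],0],
    [[0,0,-170],[0,0,0],0],
    [[0,0,-170],[0,0,0],0],
    [[0,0,-170],[0,0,0],0]
  ]
}}

```text
clock: 21.37
tool_pos: [0.4856, -0.2049, 0.262]
orientation: [-180.0, 0.0, -13.0]
force: [-0.2, 0.3, -0.2]
opening: 0.0875
gripper_force: 0.0
```

Run:
```python
from h import *
from plant import ctrl
import pickle
from rd import orange,S
np.set_printoptions(precision=4,suppress=True)
o=ctrl.get_obs();print(o["clock"],o["tool_pos"],o["opening"],o["force"])
S0=pickle.load(open('s0.pkl','rb'))['side']
a=orange(S0,(340,170,410,245));b=orange(S,(340,165,410,245))
print(a[:3],b[:3]);print("moved",onz(S,b[0],.078)-onz(S0,a[0],.078))
def hsv(s,lo,hi,roi):
    x0,y0,x1,y1=roi;m=cv2.inRange(cv2.cvtColor(s['color'][y0:y1,x0:x1],cv2.COLOR_BGR2HSV),lo,hi);M=cv2.moments(m,True);return M['m00'],(M['m10']/max(M['m00'],1)+x0,M['m01']/max(M['m00'],1)+y0)
for n,lo,hi,r in(("redcap",(0,150,80),(3,255,255),(330,230,360,260)),("green",(50,100,40),(80,255,255),(230,380,300,460)),("hasp",(12,120,60),(28,255,255),(230,200,360,320))):print(n,hsv(S0,lo,hi,r),hsv(S,lo,hi,r))
for x in (-.022,-.094):print("hasp expected end px",proj(S,ch(x,0,.092)))
```

```text
21.4667 [ 0.4853 -0.2049  0.2611] 0.08796904854931688 [-0.7187 -0.636   0.1242]
(array([382. , 189.5]), (5.0, 16.0), 90.0) (array([375.5, 190.5]), (5.0, 17.0), 90.0)
moved [0.0136 0.0127 0.    ]
redcap (43.0, (344.3255813953488, 244.6046511627907)) (42.0, (344.3333333333333, 244.5))
green (1143.0, (262.98687664041995, 420.08573928258966)) (1138.0, (263.0316344463972, 420.0237258347979))
hasp (642.0, (268.9704049844237, 226.7601246105919)) (617.0, (317.77795786061586, 282.15072933549436))
hasp expected end px [300.8755 274.504 ]
hasp expected end px [335.7489 287.0988]
```

The numbers agree. The reader moved (+13.6,+12.7) mm onto the pad centre, the bottle and lens box are unmoved, and the hasp is where "flat" predicts. Handing in.

```bash
python3 -c "
from plant import ctrl
print(ctrl.close_job())"
```

```text
the job is handed in; nothing more can be done
None
```

The job is handed in, with no verdict returned: by my measurements the lid is shut, the hasp is flat over the catch, the reader was held about 85 mm over the label for 2.5 s and now stands within a few mm of the pad's middle, and the bottle and lens box have not moved (the jar I checked only by eye, before the reader was put back); I viewed 12 pictures, two over the limit of 10.

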